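# Put the pry blade back in its rack slot and shut the cell bin

## Task

The red-handled flat pry blade was left standing among the spent cells in the clear bin. Pull it out and slide it blade-down, edgewise, into the free red-marked slot of the wooden rack until it is fully home, lowering it all the way by hand rather than letting it drop in, and let go; then shut the bin's blue lid completely. Leave the other blades and the things on the bench where they are.

Things in the scene. Friction and masses are not known exactly. Their poses are not given: they have to be found in the camera images.
- pry: red-handled flat pry blade, 152 mm long, 0.10-0.19 kg, symmetrical. Origin: centre of its tip edge; z along the tool to the handle end (up at the start), x along the blade's width, y its thickness. Steel blade 40 mm wide (32 in the last 10 mm), 4 thick, 75 long; black collar 34 x 20 mm (x, y) at z = 75-87; handle 28 x 20 mm at z = 87-152. Starts tip on the bin's floor in a 5.5 mm gap between cells
- pry_grip (a point): middle of the red handle, 118 mm above the tip on the tool's axis; axes as pry
- slot_mark: red marking (plates on the rack's top, front and back) around the rack's one free slot. Origin: centre of that slot's floor, 10 mm above the bench; z up, x along the slot's length, y across it. Slot 48 mm long (x), 7 mm wide (y), 60 mm deep, its top 10 mm flaring to 19 mm wide in y; the seated blade's tip rests on this floor
- rack: fixed wooden rack, 80 x 235 x 70 mm (x, y, z), origin at the centre of its underside, z up. Three slots at y = -75, 0 and +75 mm, their length along the rack's x; two hold other blades, which of the three is free varies
- bin: fixed clear plastic bin, its cells fixed too and below the rim; 170 x 130 mm (x, y), rim 85 mm above the bench, walls and floor 4 mm; origin at the centre of its underside, z up. The lid is hinged along its +x rim, on the side away to the robot's left. The pry blade stands about 25 mm to the -x side of the centre, its width along the bin's x
- bin_lid (a joint): angle of the blue lid: 0 shut, 1.57 upright, above that leaning outwards; starts at 1.6-1.8. A plate 170 (from hinge to free edge) x 130 x 8 mm. Its hinge is stiff (0.15 N m): it stays about where it is left, and a few newtons on its outer side push it shut
- bin_lid_hinge (a point): middle of the lid's hinge line, at the bin's +x rim, 85 mm above the bench, on the lid's under face; the hinge line runs along the bin's y
- bin_lid_handle (a point): in the head of the black knob (28 mm across, 43 mm tall) on the lid's outer face, on its centre line, 140 mm from the hinge and 35 mm out from that face; moves with the lid
- pry_blue: blue-handled blade like the red one, standing in another slot (origin at its tip); leave alone
- pry_yellow: yellow-handled blade like the red one, standing in another slot (origin at its tip); leave alone
- cell_blue: loose blue D cell standing on the bench, 33 mm across, 61 mm tall, origin under it; leave alone
- cell_black: loose black D cell standing on the bench, 33 mm across, 61 mm tall, origin under it; leave alone
- pack: loose flat black camera battery, 56 x 40 x 20 mm, lying on the bench, origin under it; leave alone
- tape: yellow roll of tape lying flat, 80 mm across, 19 mm high, origin under its centre; leave alone
- meter: orange hand meter lying on the bench, 120 x 68 x 38 mm, origin under it; leave alone
There are look-alikes about, which are no part of the job. What is shaped like the bin but pink or purple is not meant. There is more than one size of the pry; the job needs the smaller.

How it is judged:
On the way, in this order (a step that is already met when the one before it is completed fails the run):
1. the red pry blade is fully home in the red-marked slot and let go (z of pry in the frame of slot_mark between -0.005 and 0.005 m and horizontal distance between pry and slot_mark below 0.01 m and angle between the x axis of pry and the x axis of slot_mark, either way round below 0.15 rad and angle between pry's own z axis and vertical below 0.15 rad and contact force between pry and the fingers below 0.05 N and linear speed of pry below 0.02 m/s), for 0.2 s.
2. the lid is shut (value of joint bin_lid below 0.06 rad), for 0.2 s.
At the end, for the whole second after the job is handed in: the red pry blade stands upright (within 0.15 rad) in the red-marked slot, tip within 5 mm of the slot's floor and 10 mm of its centre, let go and at rest, and the lid is shut to within 0.06 rad (all of step 1 and value of joint bin_lid below 0.06 rad); the robot touches nothing.
It fails at once if the pry blade is dropped or rammed down the slot (faster than 0.5 m/s with its tip inside) (z of pry in the frame of slot_mark below 0.055 m and horizontal distance between pry and slot_mark below 0.02 m and linear speed of pry above 0.5 m/s).
It fails at once if another blade or a bystander is moved more than 30 mm or knocked over (distance of any of pry_blue, pry_yellow, cell_blue, cell_black, pack, tape, meter from where it was at the start of the episode above 0.03 m or angle between any of pry_blue, pry_yellow, cell_blue, cell_black, pack, tape, meter's own z axis and vertical above 0.5 rad).
It also fails if it takes over 64 s, if anything falls off the work surface, if the arm or the gripper's body presses on something with over 40 N, if the wrist force passes 120 N, or if a joint passes its speed limit or range.

## Robot

A 6-joint arm with a two-finger parallel gripper is mounted at the origin on the work surface. World frame = base frame: x ahead of the robot, y to its left, z up, the work surface at z = 0. Lengths are in m, angles in rad, forces in N, time in s.
With the tool pointing down it reaches from about 0.325 to 0.9 m from the base axis. Payload 3.5 kg.
Tool frame: the origin (TCP) lies on the centre line of the jaws, within the pads' length; the fingertips stand 17 mm ahead of it and the grasp point (between the pads) lies 2 mm behind it; z points along the fingers, x is the direction in which the jaws open and shut, and the axes are right-handed (so a half turn about z gives the same grasp; the last joint's range is limited). The gripper opens to 85 mm and grips with 20 to 120 N. Pads are 22 mm wide; open, the fingers measure 114 mm over their backs; the gripper's body (76 mm by 85 mm) begins 54 mm behind the grasp point. The pads swing forward as they close: fully open they stand 13 mm farther back than shut.
Start: joints at [1.143, 0.276, -0.026, 1.268, 0, 1.467], TCP at [0.199, 0.592, 0.248] pointing down, gripper open.
Joint ranges: [-3.12, 3.12], [-0.85, 1.88], [-1.08, 1.24], [-1.95, 2.15], [-1.57, 1.53], [-3.14, 3.14]. Speed limits (rad/s): [2.57, 2.57, 3.14, 3.14, 3.14, 3.14].

## Interface

Orientations are given as a unit quaternion [w, x, y, z].
In Python, from plant import r gives the robot as it stands. The module is installed in compiled form; this text tells all that it offers.
- The arm moves only by the tool move_arm, never from a script. Its argument "motion" is text: rows parted by semicolons, each of 4 numbers parted by spaces: the shift along the tool's x, y, z in m, then the turn about the tool's z in rad. In form: dx dy dz turn; .... A call has 1 to 10 rows; each row is the pose to reach, as a shift and turn from the pose measured when the call began, along the tool's axes at that moment; what a row does not reach only later rows make up. A row lasts 1/10 s, in which the tool goes at most 50 mm and 8.59 degrees, less where a joint would pass 70% of its speed; a pose out of reach is approached as far as the arm can. A call with a gripper value outside its range is refused whole. "gripper" is the closure, from 0 (fully open) to 1 (shut), set as the call begins (left out, the last holds). The fingers move at their own pace and stop on an object; the grip force is fixed at half the most. Time passes only in rows, so rows that repeat a pose let the fingers close. It gives the time, the measured TCP pose, the force and the opening at its end, in the units of the state.
- r.observe(): the state, without advancing time (a new reading comes with each control period).
- r.grab_frame(name): name is "side" or "top" or "wrist"; returns a dict with "color" (400x640x3 uint8, red, green, blue), "fx", "fy", "cx", "cy" (pixels), "D" ([k1, k2, p1, p2, k3] as OpenCV has them; the pictures are not rectified), "cam_to_world" (4x4, takes a point from camera to world coordinates). Camera axes: x right, y down, z forward; pixel columns grow to the right and rows downward; lengths in m; the calibration is good to about 2 mm. A picture is of the moment at which its call begins. There is no depth.
- r.finish_job(): hands the job in, once; it reports no verdict.
The state is a dict: "time_s": time; "joint_pos": joint angles; "joint_vel": joint speeds; "joint_torque": joint torques, N m; "position": TCP position; "tcp_rot": TCP orientation; "contact_force": force on the tool from outside, world axes, zero at the start; "moment": the same for the moment, N m; "finger_gap": finger opening in m.
Only numpy, scipy, OpenCV 4.12 (cv2) and the standard library are available. Lean on these libraries where they do the work, as an engineer would, in place of code of your own. Each camera call takes 0.05 s, during which the arm holds its last target. There are 200 camera calls.

## Working session

There is one attempt and no reset: what is moved stays moved. The work goes in short steps, Python scripts to look and compute and a tool call to move; the robot and the scene stay as the last step left them, time stands still between calls to the robot, and variables do not carry over. Pictures are saved under pics/ and viewed, about 8 in all and at most 12, crops included, and the job is handed in when it is done.

Besides the shell and the picture viewer there is one more tool, called as name(argument=value, ...) on one line, values as JSON. move_arm: Moves the arm, as the interface text tells. Its arguments: {"type":"object","properties":{"motion":{"type":"string"},"gripper":{"type":"number"}},"required":["motion"]}

```bash
mkdir -p pics; cat > h.py <<'E'
import numpy as np, cv2
from plant import r
def K(f): return np.array([[f["fx"],0,f["cx"]],[0,f["fy"],f["cy"]],[0,0,1.]])
def ray(f,px):
    p=cv2.undistortPoints(np.array(px,float).reshape(-1,1,2),K(f),np.array(f["D"],float)).reshape(-1,2)
    T=np.array(f["cam_to_world"]); d=np.c_[p,np.ones(len(p))]@T[:3,:3].T
    return T[:3,3],d
def onz(f,px,z):
    o,d=ray(f,px); return o+d*((z-o[2])/d[:,2])[:,None]
def tri(f1,p1,f2,p2):
    o1,d1=ray(f1,[p1]);o2,d2=ray(f2,[p2]);d1=d1[0];d2=d2[0]
    s=np.linalg.lstsq(np.c_[d1,-d2],o2-o1,rcond=None)[0]
    a=o1+s[0]*d1;b=o2+s[1]*d2
    return (a+b)/2,np.linalg.norm(a-b)
def proj(f,P):
    T=np.linalg.inv(np.array(f["cam_to_world"]))
    return cv2.projectPoints(np.array(P,float).reshape(-1,1,3),cv2.Rodrigues(T[:3,:3])[0],T[:3,3],K(f),np.array(f["D"],float))[0].reshape(-1,2)
def grab(n,save=None):
    f=r.grab_frame(n)
    if save: cv2.imwrite(f"pics/{save}.png",f["color"][:,:,::-1])
    return f
E
python3 - <<'E'
from h import *
import pickle
fs={}
for n in ["side","top","wrist"]:
    f=grab(n,n+"0"); fs[n]=f; print(n,f["fx"],np.round(f["cam_to_world"],3).tolist())
pickle.dump(fs,open("f0.pkl","wb"))
s=r.observe();print(s["position"],s["tcp_rot"],s["finger_gap"])
E
```

```text
side 401.72814251178147 [[-0.996, -0.068, 0.063, 0.44], [-0.092, 0.766, -0.636, 0.555], [-0.005, -0.64, -0.769, 0.875], [0.0, 0.0, 0.0, 1.0]]
top 454.53028152744923 [[0.003, -0.99, 0.144, 0.334], [-1.0, -0.002, 0.002, -0.053], [-0.002, -0.144, -0.99, 1.519], [0.0, 0.0, 0.0, 1.0]]
wrist 284.26312367749637 [[0.319, 0.897, 0.305, 0.119], [0.948, -0.301, -0.106, 0.619], [-0.003, 0.323, -0.947, 0.375], [0.0, 0.0, 0.0, 1.0]]
[0.19919032 0.59177323 0.24739723] [ 4.38346412e-04  8.12140082e-01  5.83461793e-01 -7.95057994e-04] 0.08542492779029644
```

View pics/side0.png

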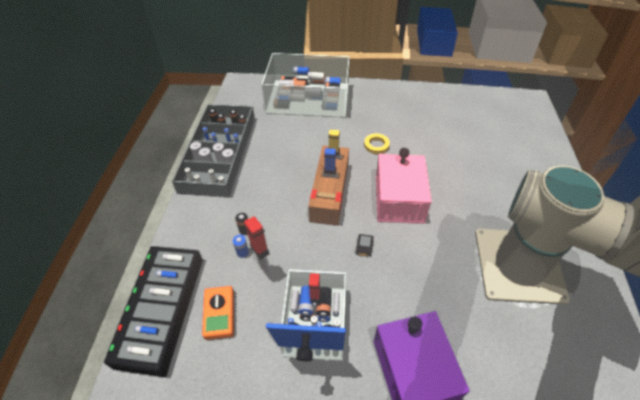

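View pics/top0.png

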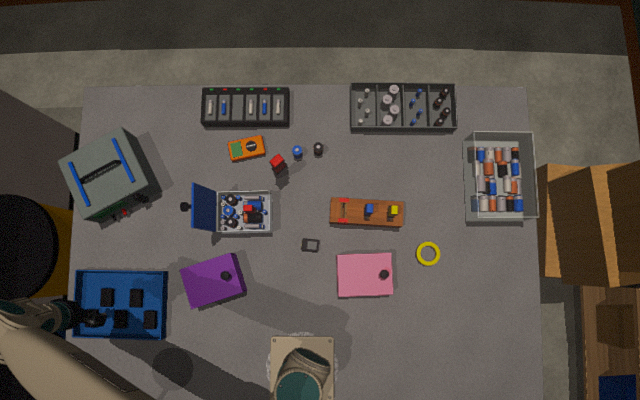

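The side view shows the blue-lidded bin (~315,315) with the red handle at (314,283), the rack at (330,185) with red marks near (325,195), and the larger decoy pry at (257,237). In the top view the bin is at (243,213) with the lid on its left, and the red-marked slot is at (343,210).

```bash
python3 - <<'E'
from h import *
import pickle
fs=pickle.load(open("f0.pkl","rb"))
a=cv2.resize(fs["top"]["color"][170:250,180:410],None,fx=3.4,fy=3.4,interpolation=2)
b=cv2.resize(fs["side"]["color"][140:370,250:450],None,fx=1.4,fy=1.4,interpolation=2)
b=np.pad(b,((0,0),(0,a.shape[1]-b.shape[1]),(0,0)))
cv2.imwrite("pics/c1.png",np.vstack([a,b])[:,:,::-1])
for n in ["top","side"]:
    f=fs[n];hsv=cv2.cvtColor(f["color"],cv2.COLOR_RGB2HSV)
    m=((hsv[...,0]<6)|(hsv[...,0]>174))&(hsv[...,1]>150)&(hsv[...,2]>80)
    k,l,st,c=cv2.connectedComponentsWithStats(m.astype(np.uint8))
    for i in range(1,k):
        if st[i,4]>8: 
            q=cv2.minAreaRect(np.argwhere(l==i)[:,::-1].astype(np.float32))
            print(n,st[i],c[i].round(1),[np.round(v,1) for v in q],onz(f,[c[i]],.15).round(3),onz(f,[c[i]],.07).round(3))
E
```

```text
top [223  88   4   3   9] [224.3  88.9] [array([224.3,  88.8]), array([2.8, 2.1]), np.float64(45.0)] [[0.885 0.247 0.15 ]] [[0.918 0.264 0.07 ]]
top [270 154  14  13 106] [276.1 160.2] [array([276.1, 160.3]), array([ 8.5, 12.5]), np.float64(50.2)] [[0.652 0.077 0.15 ]] [[0.671 0.085 0.07 ]]
top [339 198  10   4  39] [343.4 199.5] [array([343.5, 199.5]), array([3., 9.]), np.float64(90.0)] [[ 0.53 -0.13  0.15]] [[ 0.542 -0.134  0.07 ]]
top [243 205   9   6  52] [247.2 207.5] [array([247. , 207.5]), array([5., 8.]), np.float64(90.0)] [[0.505 0.163 0.15 ]] [[0.515 0.175 0.07 ]]
top [122 210   5   5  16] [124.1 212.2] [array([124.2, 211.8]), array([4.6, 3.4]), np.float64(76.0)] [[0.489 0.546 0.15 ]] [[0.498 0.58  0.07 ]]
top [338 218  10   6  44] [342.6 220.2] [array([342.5, 220.5]), array([5., 9.]), np.float64(90.0)] [[ 0.467 -0.127  0.15 ]] [[ 0.475 -0.132  0.07 ]]
side [311 190   6   9  37] [313.6 194. ] [array([313.5, 193.9]), array([4.1, 8.6]), np.float64(11.3)] [[ 0.53  -0.065  0.15 ]] [[ 0.54  -0.134  0.07 ]]
side [335 192   6  10  48] [337.9 196.7] [array([337.5, 196.5]), array([9., 5.]), np.float64(90.0)] [[ 0.472 -0.062  0.15 ]] [[ 0.475 -0.13   0.07 ]]
side [245 218  16  15 158] [252.5 224.8] [array([252.5, 224.7]), array([15. , 11.6]), np.float64(56.3)] [[0.657 0.038 0.15 ]] [[ 0.681 -0.019  0.07 ]]
side [140 270   4   6  16] [141.5 272.7] [array([141.3, 272.8]), array([2.8, 4.9]), np.float64(45.0)] [[0.866 0.183 0.15 ]] [[0.913 0.142 0.07 ]]
side [310 274   9  12  91] [313.8 279.7] [array([314. , 279.5]), array([11.,  8.]), np.float64(90.0)] [[0.504 0.163 0.15 ]] [[0.511 0.12  0.07 ]]
side [118 324   4   7  22] [119.6 327.2] [array([119.5, 327. ]), array([6., 3.]), np.float64(90.0)] [[0.866 0.304 0.15 ]] [[0.913 0.276 0.07 ]]
```

View pics/c1.png

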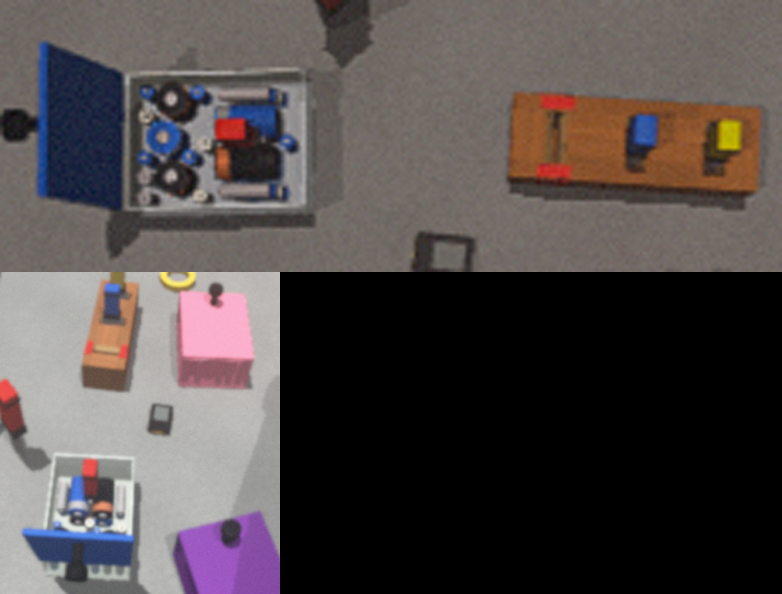

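move_arm(motion="0 0 -0.05 0; 0 0 -0.10 -0.1; -0.01 0.02 -0.13 -0.25; -0.04 0.06 -0.15 -0.4; -0.07 0.10 -0.15 -0.55; -0.10 0.14 -0.15 -0.7; -0.13 0.18 -0.15 -0.85; -0.16 0.22 -0.15 -1.0; -0.19 0.26 -0.15 -1.15; -0.22 0.30 -0.15 -1.3", gripper=0.3)

```text
time_s: 1.15
position: [0.3973, 0.311, 0.3975]
tcp_rot: [-0.0, 0.329, 0.944, -0.001]
contact_force: [1.4, 1.1, -0.1]
finger_gap: 0.0595
```

move_arm(motion="-0.045 -0.013 0 -0.15; -0.09 -0.025 0 -0.3; -0.135 -0.038 0 -0.45; -0.176 -0.05 0.02 -0.6; -0.176 -0.05 0.05 -0.67; -0.176 -0.05 0.08 -0.67; -0.176 -0.05 0.10 -0.67; -0.176 -0.05 0.10 -0.67; -0.176 -0.05 0.10 -0.67")

```text
time_s: 2.05
position: [0.5039, 0.1623, 0.2977]
tcp_rot: [-0.001, 0.0, 1.0, -0.001]
contact_force: [0.1, -0.2, 0.3]
finger_gap: 0.0596
```

```bash
python3 - <<'E'
from h import *
s=r.observe();print(s["position"],s["tcp_rot"],s["contact_force"],s["finger_gap"])
f=grab("wrist","w1")
import pickle;pickle.dump(f,open("w1.pkl","wb"))
hsv=cv2.cvtColor(f["color"],cv2.COLOR_RGB2HSV)
m=((hsv[...,0]<6)|(hsv[...,0]>174))&(hsv[...,1]>150)&(hsv[...,2]>60)
k,l,st,c=cv2.connectedComponentsWithStats(m.astype(np.uint8))
for i in range(1,k):
    if st[i,4]>50: print(st[i],c[i].round(1),onz(f,[c[i]],.156).round(4))
E
```

```text
[0.50391988 0.16230725 0.29766009] [-8.40439486e-04  6.13514241e-06  9.99999215e-01 -9.29168022e-04] [ 0.08096623 -0.18340311  0.28281257] 0.059616698133056145
[ 106   65   60   60 2102] [136.5  94.1] [[0.6675 0.0711 0.156 ]]
[313 167  17  10 146] [321.  171.9] [[0.5033 0.1419 0.156 ]]
[312 178  20  29 519] [321.3 191.8] [[0.503 0.162 0.156]]
```

View pics/w1.png

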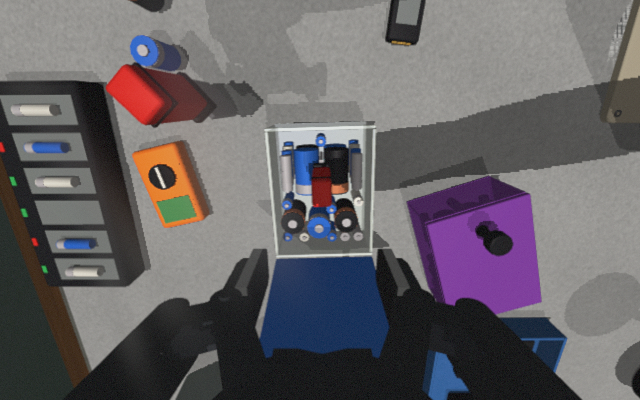

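The red handle's top face is at (321,192) in the wrist view, over the bin, with the TCP already above it to about 1 mm. The bin's rim corners are at about (267,127), (375,123), (275,257) and (373,255).

```bash
python3 - <<'E'
from h import *
import pickle
f=pickle.load(open("w1.pkl","rb"))
P=onz(f,[(267,127),(375,123),(373,255),(275,257)],.085);print(P.round(3))
v=P[0]-P[1];print("rim yaw far",np.degrees(np.arctan2(v[1],v[0])))
hsv=cv2.cvtColor(f["color"],cv2.COLOR_RGB2HSV)
m=((hsv[...,0]<6)|(hsv[...,0]>174))&(hsv[...,1]>150)&(hsv[...,2]>60)
m[:178]=0;m[:,:305]=0;m[:,340:]=0
q=cv2.boxPoints(cv2.minAreaRect(np.argwhere(m)[:,::-1].astype(np.float32)))
Q=onz(f,q,.156);print(q.round(1),Q.round(4).tolist())
# side-image sanity for top centre
s=pickle.load(open("f0.pkl","rb"));print([proj(s[n],[[.503,.162,.156],[.503,.162,.1]]).round(1).tolist() for n in("side","top")])
E
```

```text
[[0.566 0.105 0.085]
 [0.441 0.1   0.085]
 [0.433 0.273 0.085]
 [0.566 0.276 0.085]]
rim yaw far 2.0592241464972836
[[312. 178.]
 [331. 178.]
 [331. 206.]
 [312. 206.]] [[0.5121, 0.148, 0.156], [0.4936, 0.148, 0.156], [0.4933, 0.1769, 0.156], [0.5124, 0.1769, 0.156]]
[[[314.4, 277.9], [315.2, 290.8]], [[247.1, 207.9], [249.8, 210.1]]]
```

move_arm(motion="0.001 0 0.04 -0.02; 0.001 0 0.08 -0.02; 0.001 0 0.11 -0.02; 0.001 0 0.135 -0.02; 0.001 0 0.155 -0.02; 0.001 0 0.17 -0.02; 0.001 0 0.178 -0.02; 0.001 0 0.178 -0.02")

```text
time_s: 2.9
position: [0.504, 0.1625, 0.121]
tcp_rot: [0.0, -0.01, 1.0, -0.001]
contact_force: [-0.0, -1.4, -0.9]
finger_gap: 0.0599
```

move_arm(motion="0 0 0 0; 0 0 0 0; 0 0 0 0; 0 0 0 0; 0 0 0 0; 0 0 0 0; 0 0 0 0; 0 0 0 0", gripper=1)

```text
time_s: 3.7
position: [0.5048, 0.1627, 0.1224]
tcp_rot: [0.001, -0.01, 1.0, -0.0]
contact_force: [-0.5, 0.1, 5.8]
finger_gap: 0.0198
```

move_arm(motion="0 0 -0.01 0; 0 0 -0.025 0; 0 0 -0.045 0; 0 0 -0.07 0; 0 0 -0.10 0; 0 0 -0.13 0; 0 0 -0.15 0; 0 0 -0.16 0; 0 0 -0.16 0")

```text
time_s: 4.6
position: [0.5052, 0.163, 0.284]
tcp_rot: [0.003, -0.01, 1.0, -0.0]
contact_force: [-0.2, 0.3, -2.1]
finger_gap: 0.0196
```

move_arm(motion="0.003 -0.03 0 0.15; 0.003 -0.06 0 0.3; 0.003 -0.1 0 0.45; 0.003 -0.14 0 0.6; 0.003 -0.18 0 0.75; 0.003 -0.22 0 0.9; 0.003 -0.25 0 1.05; 0.003 -0.27 0 1.2; 0.003 -0.29 0 1.35; 0.003 -0.296 0 1.5")

```text
time_s: 5.6
position: [0.5073, -0.1345, 0.282]
tcp_rot: [0.001, 0.677, 0.736, 0.001]
contact_force: [-0.7, 0.4, -1.3]
finger_gap: 0.0195
```

```bash
python3 - <<'E'
from h import *
import pickle
s=r.observe();print(s["position"],s["tcp_rot"],s["contact_force"],s["finger_gap"])
fs={n:grab(n) for n in("wrist","top","side")};pickle.dump(fs,open("f2.pkl","wb"))
a=cv2.resize(fs["side"]["color"][100:260,220:440],(800,582)) ;cv2.imwrite("pics/s2.png",a[:,:,::-1])
cv2.imwrite("pics/w2.png",fs["wrist"]["color"][:,:,::-1])
E
```

```text
[ 0.50727237 -0.13453811  0.2819952 ] [0.00076611 0.67721762 0.73578177 0.0009463 ] [-0.732934    0.42667171 -1.28398494] 0.019549570751555213
```

View pics/w2.png

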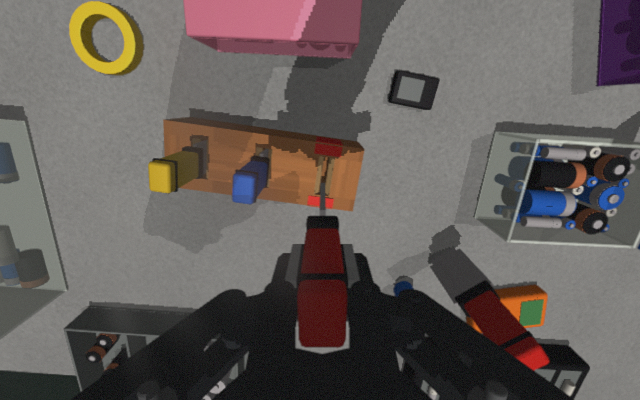

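View pics/s2.png

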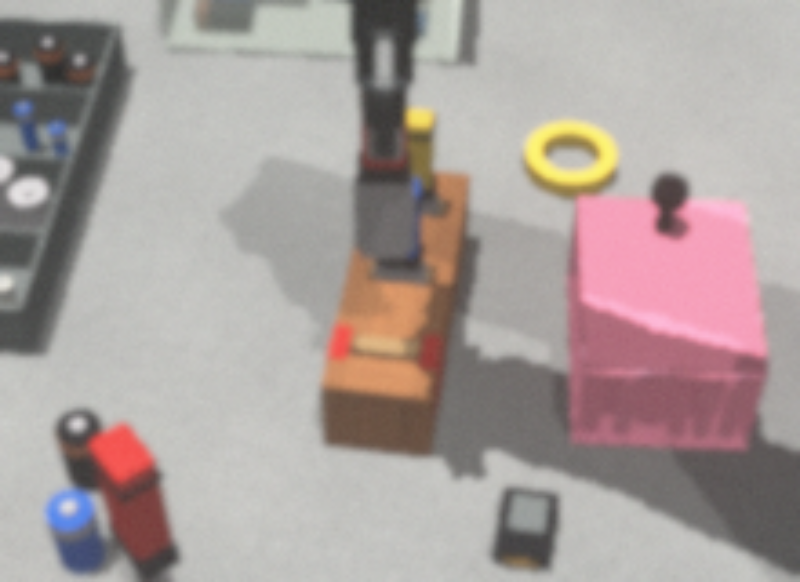

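The wrist view shows the slot marks at about (329,147) and (321,201), with the edge-on blade running up from (322,217) towards the slot. The side view shows the blade hanging upright above the rack. Next I compare the tip and the slot in the same image.

```bash
python3 - <<'E'
from h import *
import pickle
fs=pickle.load(open("f2.pkl","rb"));s=r.observe()
for n in("wrist","top","side"):
    f=fs[n];hsv=cv2.cvtColor(f["color"],cv2.COLOR_RGB2HSV)
    m=((hsv[...,0]<6)|(hsv[...,0]>174))&(hsv[...,1]>150)&(hsv[...,2]>60)
    k,l,st,c=cv2.connectedComponentsWithStats(m.astype(np.uint8))
    for i in range(1,k):
        if st[i,4]>15: print(n,st[i],c[i].round(1),onz(f,[c[i]],.07).round(4))
p=np.array(s["position"]);a=np.arctan2(.736,.677)*2;xt=np.array([np.cos(a),np.sin(a),0]);yt=np.array([np.sin(a),-np.cos(a),0]);print("yaw",np.degrees(a))
tip=p-[0,0,.1184]
for h in(0,.04,.075):print(h,[proj(fs[n],[tip+[0,0,h]-.016*yt,tip+[0,0,h]+.016*yt]).round(1).tolist() for n in("wrist","side","top")])
cv2.imwrite("pics/w2c.png",cv2.resize(fs["wrist"]["color"][120:230,255:385],None,fx=5,fy=5,interpolation=2)[:,:,::-1])
E
```

```text
wrist [315 137  28   9 142] [328.6 140.6] [[ 0.4641 -0.1297  0.07  ]]
wrist [314 143  28  14 276] [327.7 149.8] [[ 0.475  -0.1297  0.07  ]]
wrist [307 196  13  10 113] [313.4 200.4] [[ 0.5398 -0.142   0.07  ]]
wrist [325 198   9  10  75] [328.5 202.3] [[ 0.5407 -0.1227  0.07  ]]
wrist [ 302  229   42   44 1484] [323.2 251.1] [[ 0.6106 -0.1236  0.07  ]]
wrist [ 298  280   49   67 2955] [322.2 312.8] [[ 0.7119 -0.1165  0.07  ]]
wrist [ 465  292   61   53 1686] [493.6 318.2] [[0.7012 0.1368 0.07  ]]
wrist [505 337  45  34 840] [529.3 353.4] [[0.7634 0.2121 0.07  ]]
top [270 154  14  13 109] [276.3 160.3] [[0.6706 0.0838 0.07  ]]
top [122 209   5   6  19] [123.7 211.4] [[0.5007 0.5817 0.07  ]]
side [311 190   6   9  35] [313.5 194. ] [[ 0.5405 -0.1335  0.07  ]]
side [245 218  16  15 156] [252.6 224.9] [[ 0.6807 -0.019   0.07  ]]
side [118 324   4   7  21] [119.6 327. ] [[0.913  0.2758 0.07  ]]
yaw 94.78200771213275
0 [[[322.9, 184.1], [322.9, 217.3]], [[332.2, 170.2], [319.2, 170.2]], [[345.1, 211.7], [344.2, 201.2]]]
0.04 [[[323.1, 198.3], [323.0, 236.4]], [[332.3, 158.5], [319.0, 158.5]], [[346.0, 210.1], [345.0, 199.3]]]
0.075 [[[323.2, 215.6], [323.2, 259.2]], [[332.5, 147.6], [318.7, 147.6]], [[346.7, 208.6], [345.7, 197.5]]]
```

View pics/w2c.png

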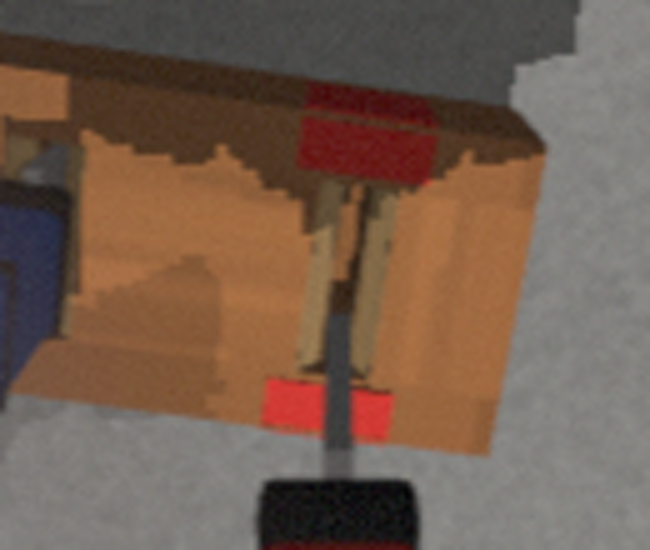

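move_arm(motion="0.0025 0.0005 0 0.135; 0.0025 0.0005 0.02 0.135; 0.0025 0.0005 0.045 0.135; 0.0025 0.0005 0.065 0.135; 0.0025 0.0005 0.077 0.135; 0.0025 0.0005 0.077 0.135; 0.0025 0.0005 0.077 0.135")

```text
time_s: 6.45
position: [0.5079, -0.13, 0.2056]
tcp_rot: [0.0, 0.721, 0.693, 0.001]
contact_force: [1.0, -0.1, -1.1]
finger_gap: 0.0194
```

```bash
python3 - <<'E'
from h import *
s=r.observe();print(s["position"],s["tcp_rot"],s["contact_force"])
a=2*np.arctan2(s["tcp_rot"][2],s["tcp_rot"][1]);print(np.degrees(a))
f=grab("wrist");g=grab("side")
a=cv2.resize(f["color"][120:230,255:385],(780,660))[:,:,::-1][:,:] 
b=cv2.resize(g["color"][140:220,280:360],(600,600),interpolation=2)[:,:,::-1]
cv2.imwrite("pics/w3.png",np.hstack([cv2.resize(a,(400,338)),cv2.resize(b,(338,338))]))
E
```

```text
[ 0.50792787 -0.13000882  0.20560468] [4.65202204e-04 7.21174958e-01 6.92751370e-01 1.41547547e-03] [ 0.97294573 -0.06640941 -1.05839077]
87.69672257112525
```

View pics/w3.png

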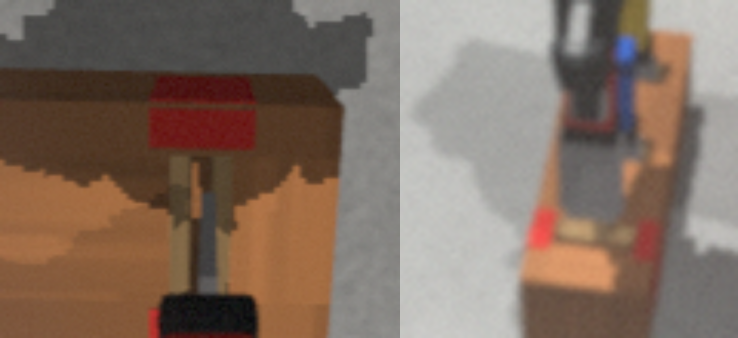

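The blade is parallel to the slot and about 2 mm towards +y of its centre line (blade at 207, slot at 200 in the crop). I'll shift -2 mm and lower.

move_arm(motion="-0.002 0 0 0.01; -0.002 0 0.01 0.01; -0.002 0 0.02 0.01; -0.002 0 0.03 0.01; -0.002 0 0.038 0.01; -0.002 0 0.045 0.01; -0.002 0 0.05 0.01; -0.002 0 0.05 0.01")

```text
time_s: 7.35
position: [0.5082, -0.1322, 0.1556]
tcp_rot: [0.001, 0.725, 0.689, 0.001]
contact_force: [-0.3, 0.4, -0.9]
finger_gap: 0.0195
```

move_arm(motion="0 0 0.007 0; 0 0 0.013 0; 0 0 0.018 0; 0 0 0.022 0; 0 0 0.025 0; 0 0 0.0265 0; 0 0 0.028 0; 0 0 0.028 0")

```text
time_s: 8.15
position: [0.5085, -0.1322, 0.1284]
tcp_rot: [0.001, 0.725, 0.689, 0.002]
contact_force: [-1.6, 1.2, 3.7]
finger_gap: 0.019
```

move_arm(motion="0 0 0.001 0; 0 0 0.002 0; 0 0 0.002 0")

```text
time_s: 8.45
position: [0.5087, -0.1323, 0.1283]
tcp_rot: [0.001, 0.725, 0.689, 0.002]
contact_force: [-3.4, 1.5, 10.8]
finger_gap: 0.0193
```

move_arm(motion="0 0 0 0; 0 0 0 0; 0 0 0 0; 0 0 0 0; 0 0 0 0; 0 0 -0.02 0; 0 0 -0.05 0; 0 0 -0.10 0; 0 0 -0.15 0; 0 0 -0.2 0", gripper=0.3)

```text
time_s: 9.45
position: [0.5075, -0.1322, 0.3299]
tcp_rot: [0.001, 0.725, 0.689, 0.002]
contact_force: [0.4, -0.3, 0.2]
finger_gap: 0.0598
```

```bash
python3 - <<'E'
from h import *
import pickle
s=r.observe();print(s["position"],s["contact_force"],s["finger_gap"])
fs={n:grab(n) for n in("wrist","side","top")};pickle.dump(fs,open("f4.pkl","wb"))
b=cv2.resize(fs["side"]["color"][120:380,230:440],None,fx=2.2,fy=2.2,interpolation=2)[:,:,::-1]
c=cv2.resize(fs["top"]["color"][170:250,170:410],(480,160),interpolation=2)[:,:,::-1]
d=cv2.resize(fs["wrist"]["color"],None,fx=.5,fy=.5)[:,:,::-1]
out=np.zeros((600,800,3),np.uint8);out[:572,:462]=b;out[:200,470:790]=d
out[250:357,470:790]=cv2.resize(c,(320,107));cv2.imwrite("pics/s4.png",out)
for h in(0.162,.1):print([proj(fs[n],[[.5085,-.1322,h]]).round(1).tolist() for n in fs])
E
```

```text
[ 0.50746199 -0.13224996  0.32989852] [ 0.413676   -0.2714401   0.17999862] 0.059780085074512386
[[[321.4, 186.6]], [[325.2, 170.9]], [[344.4, 206.1]]]
[[[321.5, 173.1]], [[325.4, 187.7]], [[343.3, 208.6]]]
```

View pics/s4.png

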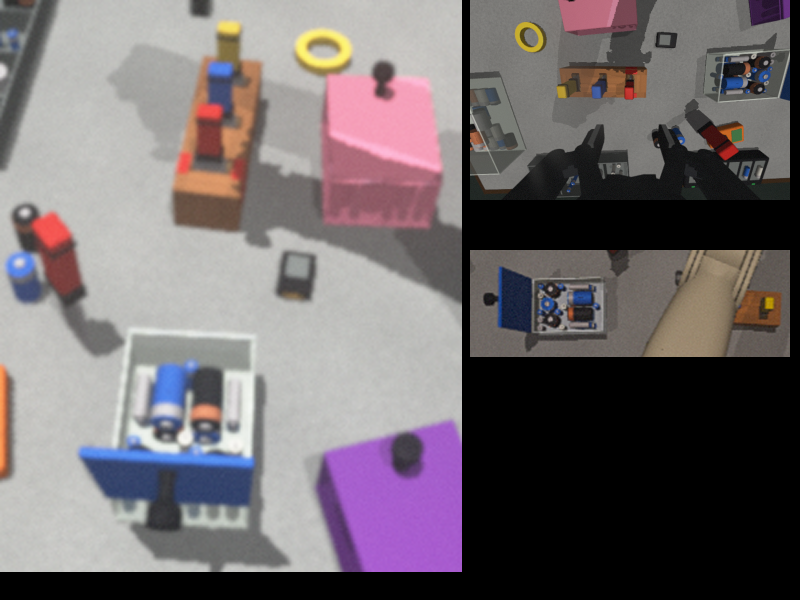

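Blade red is seated at the same height as its neighbours and released; the bin's lid is still leaning open, with the knob on its outer (+y) side. Next I go over and behind the lid with closed fingers, beside the knob.

move_arm(motion="0.02 0 -0.03 0; 0.06 0 -0.04 0; 0.11 0 -0.04 0; 0.16 0.01 -0.04 0; 0.21 0.01 -0.04 0; 0.26 0.01 -0.04 0; 0.31 0.01 -0.04 0; 0.36 0.01 -0.04 0; 0.41 0.01 -0.04 0; 0.46 0.01 -0.04 0", gripper=1)

```text
time_s: 10.6
position: [0.5422, 0.3265, 0.3698]
tcp_rot: [0.005, 0.725, 0.689, 0.002]
contact_force: [0.6, -0.3, -0.1]
finger_gap: -0.0
```

move_arm(motion="0.04 0 0 0; 0.07 0 0 0; 0.08 0 0.0 0; 0.08 0 0.04 0; 0.08 0 0.08 0; 0.08 0 0.11 0; 0.08 0 0.13 0; 0.08 0 0.13 0")

```text
time_s: 11.4
position: [0.5448, 0.4032, 0.2338]
tcp_rot: [0.004, 0.725, 0.689, -0.003]
contact_force: [0.3, -0.8, -1.1]
finger_gap: 0.0001
```

```bash
python3 - <<'E'
from h import *
s=r.observe();print(s["position"],s["contact_force"],s["finger_gap"],2*np.degrees(np.arctan2(s["tcp_rot"][2],s["tcp_rot"][1])))
f=grab("side")
cv2.imwrite("pics/s5.png",cv2.resize(f["color"][200:400,220:440],(660,600),interpolation=2)[:,:,::-1])
E
```

```text
[0.54479947 0.40320535 0.23379652] [ 0.29081447 -0.81085377 -1.07604542] 0.0001368168451296486 87.06275729341553
```

View pics/s5.png

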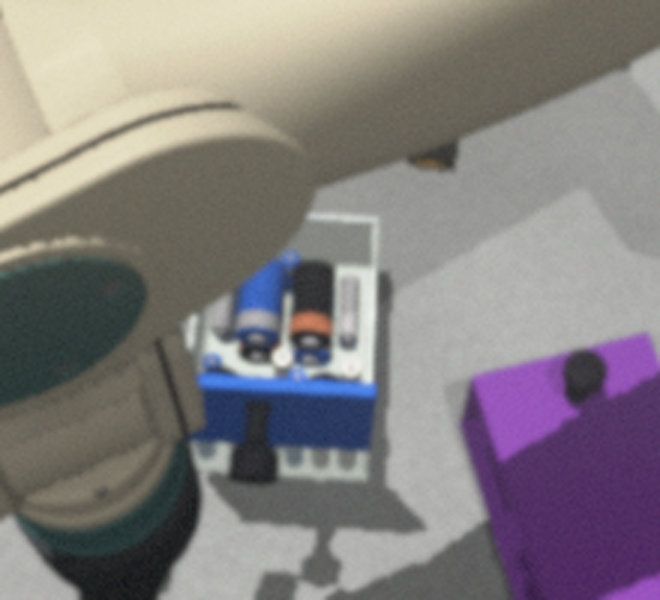

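move_arm(motion="-0.03 0.001 0 0; -0.055 0.003 0 0; -0.075 0.004 -0.004 0; -0.09 0.004 -0.008 0; -0.105 0.005 -0.008 0; -0.123 0.006 -0.007 0; -0.142 0.007 -0.005 0; -0.16 0.008 0.001 0; -0.177 0.009 0.007 0; -0.192 0.01 0.016 0")

```text
time_s: 12.45
position: [0.5462, 0.21, 0.2214]
tcp_rot: [0.005, 0.725, 0.689, -0.001]
contact_force: [0.3, -0.0, 1.4]
finger_gap: -0.0
```

move_arm(motion="-0.014 0.001 0.014 0; -0.026 0.001 0.028 0; -0.038 0.002 0.042 0; -0.046 0.002 0.058 0; -0.053 0.003 0.075 0; -0.058 0.003 0.09 0; -0.06 0.003 0.1 0; -0.06 0.003 0.108 0; -0.06 0.003 0.112 0; -0.06 0.003 0.112 0")

```text
time_s: 13.45
position: [0.5465, 0.1489, 0.1106]
tcp_rot: [0.005, 0.725, 0.689, -0.001]
contact_force: [-0.2, -1.5, 3.2]
finger_gap: -0.0002
```

move_arm(motion="0 0 0.002 0; 0 0 0.003 0; 0 0 0.004 0; 0 0 0.004 0")

```text
time_s: 13.85
position: [0.5467, 0.149, 0.1102]
tcp_rot: [0.005, 0.725, 0.689, -0.001]
contact_force: [-7.7, -1.8, 20.2]
finger_gap: -0.0
```

Firm stop at the lid's shut height. Retreating and checking.

move_arm(motion="0 0 -0.01 0; 0 0 -0.04 0; 0 0 -0.09 0; 0 0 -0.14 0; 0 0 -0.19 0; -0.01 -0.04 -0.22 0; -0.02 -0.08 -0.22 0; -0.02 -0.12 -0.22 0; -0.02 -0.15 -0.22 0; -0.02 -0.15 -0.22 0")

```text
time_s: 14.85
position: [0.3914, 0.1389, 0.33]
tcp_rot: [0.005, 0.724, 0.69, -0.001]
contact_force: [0.7, -0.3, 0.8]
finger_gap: -0.0002
```

```bash
python3 - <<'E'
from h import *
s=r.observe();print(s["position"],s["contact_force"],s["time_s"])
f=grab("side");t=grab("top");w=grab("wrist")
out=np.zeros((600,800,3),np.uint8)
out[:400,:400]=cv2.resize(f["color"][130:380,190:440],(400,400))
out[:400,400:]=cv2.resize(w["color"],(400,250))[:, :].copy().repeat(1,0)[np.r_[0:250,[249]*150]]
out[400:,:]=cv2.resize(t["color"][130:260,170:450],(800,371))[80:280]
cv2.imwrite("pics/s6.png",out[:,:,::-1])
for n,g in(("side",f),("wrist",w)):
    print(n,"lid free-edge corners/knob if shut",proj(g,[[.5665,.1055,.093],[.4365,.1025,.093],[.501,.135,.128]]).round(0).tolist())
    hsv=cv2.cvtColor(g["color"],cv2.COLOR_RGB2HSV)
    m=((hsv[...,0]>105)&(hsv[...,0]<125)&(hsv[...,1]>150)&(hsv[...,2]>50)).astype(np.uint8)
    k,l,st,c=cv2.connectedComponentsWithStats(m);i=1+np.argmax(st[1:,4])
    q=cv2.boxPoints(cv2.minAreaRect(np.argwhere(l==i)[:,::-1].astype(np.float32)));print(st[i],onz(g,q,.093).round(3).tolist())
E
```

```text
[0.39138369 0.13889603 0.32998467] [ 0.73499983 -0.30995054  0.84542811] 14.85
side lid free-edge corners/knob if shut [[290.0, 267.0], [348.0, 271.0], [317.0, 273.0]]
[ 280  269   65   76 4216] [[0.562, 0.275, 0.093], [0.579, 0.109, 0.093], [0.439, 0.105, 0.093], [0.437, 0.271, 0.093]]
wrist lid free-edge corners/knob if shut [[307.0, 282.0], [298.0, 201.0], [324.0, 255.0]]
[ 299  196  125   86 8107] [[0.439, 0.103, 0.093], [0.435, 0.271, 0.093], [0.564, 0.288, 0.093], [0.57, 0.101, 0.093]]
```

View pics/s6.png

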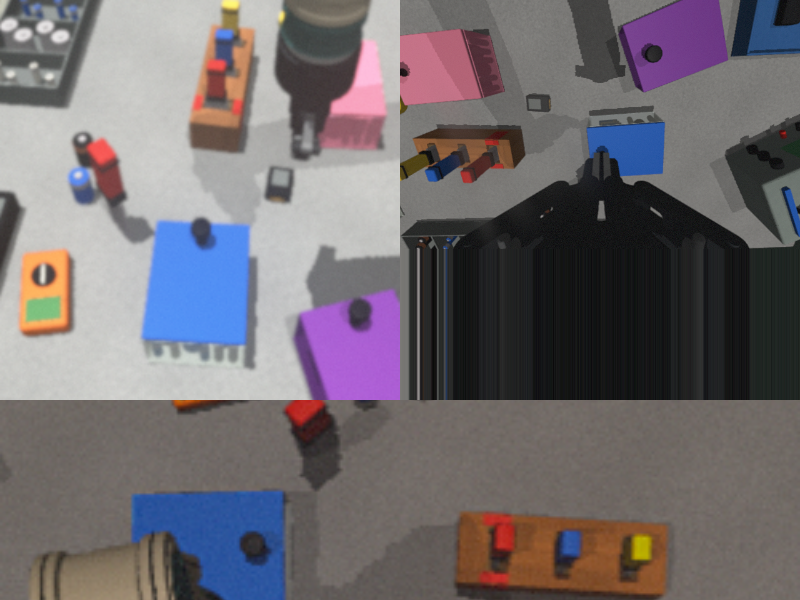

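The lid is flat on the rim, the red blade is seated in line with the other two, and nothing else has moved. I'm handing the job in.

```bash
python3 -c "
from plant import r
print(r.finish_job())"
```

```text
the job is handed in; nothing more can be done
None
```

I moved the smaller red-handled pry blade from the clear bin to the red-marked slot, then shut the bin's blue lid. I handed the job in with the clock at about 15 s of the 64 s; it gave no verdict.

**Blade:** I gripped it across the handle's thickness (measured gap 19.8 mm against 20 mm nominal). I then lifted it straight out, turned it a quarter turn and lowered it by hand into the slot. It met the slot floor at the height I had predicted, and the force rose to about 11 N before I let go. The last pictures show it upright, at the same height as the blue and yellow blades.

**Lid:** I pushed it shut from its outer side with closed fingers, next to the knob. It came to a firm stop at the shut height, at about 20 N. In both the side and wrist views the free edge lies where a shut lid should be, within a few mm. Two corners of the fitted outline were 12–17 mm off, which I put down to the rough rectangle fit and the gripper hiding part of the lid.

**Rest of the scene:** The fingers were clear of everything when I handed in. By eye, the bystanders and other blades visible in the last views had not moved; I did not measure them. The tape was hidden behind the arm in those views, but the arm did not go near it after the earlier picture that shows it in place.

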